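Fit lens, spacer and retaining ring into a camera barrel

ROBOT

A 6-joint arm with a two-finger parallel gripper is mounted at the origin on a cart in front of the work surface, level with it; the furniture and walls round the work are solid. World frame = base frame: x ahead of the robot, y to its left, z up, the work surface at z = 0. Lengths are in m, angles in rad, forces in N, time in s.
With the tool pointing down it reaches from about 0.3 to 0.875 m from the base axis. Payload 6.4 kg.
Tool frame: the origin (TCP) lies midway between the tips of the shut fingers; the grasp point (between the pads) lies 19 mm behind it; z points along the fingers, y is the line along which they close (so a half turn about z gives the same grasp; the last joint's range is limited). The gripper opens to 85 mm and grips with 20 to 120 N. Pads are 22 mm wide; open, the fingers measure 114 mm over their backs; the gripper's body (76 mm by 85 mm) begins 54 mm behind the grasp point. The pads swing forward as they close: fully open they stand 13 mm farther back than shut.
Start: joints at [-1.503, 0.181, 1.607, -0, 1.354, -0.206], TCP at [0.155, -0.554, 0.231] pointing down, gripper open.
Joint ranges: [-2.99, 2.99], [-0.89, 2.07], [0.3, 2.58], [-1.14, 4.28], [0, 2.63], [-3.12, 3.12]. Speed limits (rad/s): [2.57, 2.57, 3.01, 3.14, 3.14, 3.14].

INTERFACE

Orientations are given as a unit quaternion [w, x, y, z].
In Python, from bench import sensors, vision, ctrl gives the robot as it stands.
- The arm moves only by the tool carry_out, never from a script. Its argument "deltas" is text: rows parted by semicolons, each of 7 numbers parted by spaces: the shift along the tool's x, y, z in mm, then the turn, a rotation vector about the tool's x, y, z in rad, then the closure, from 0 (fully open) to 1 (shut). In form: tx ty tz ax ay az claw; .... A call has 1 to 12 rows; each row is the pose to reach, as a shift and turn from the pose commanded when the call began, along the tool's axes at that moment; what a row does not reach only later rows make up. A row lasts 1/8 s, in which the tool goes at most 62.5 mm and 10.7 degrees, less where a joint would pass 70% of its speed; a pose out of reach is approached as far as the arm can. A call with a gripper value outside its range is refused whole. The fingers move at their own pace and stop on an object; the grip force is fixed at half the most. Time passes only in rows, so rows that repeat a pose let the fingers close. It gives the time, the measured TCP pose, the force, the opening and the grip force at its end, in the units of the state.
- sensors.get_obs(): the state, without advancing time (a new reading comes with each control period).
- vision.camera(name): name is "side" or "top"; returns the picture (420x560x3 uint8, blue, green, red); there is no depth.
- vision.camera_model(name): a dict with "K" (3x3 intrinsics, pixels), "k1" (the pictures are not rectified: a ray, as slopes to the right and down, at radius r is drawn at 1 + k1 r^2 times it, then the intrinsics apply), "extrinsics" (4x4, takes a point from world to camera coordinates). Camera axes: x right, y down, z forward; pixel columns grow to the right and rows downward; lengths in m; the calibration is good to about 2 mm. A picture is of the moment at which its call begins. camera_model takes no time and is no camera call.
- ctrl.hand_in(): hands the job in; it is judged then, once.
The state is a dict: "time_s": time; "q": joint angles; "dq": joint speeds; "joint_efforts": joint torques, N m; "eef_pos": TCP position; "eef_rot": TCP orientation; "wrist_force": force on the tool from outside, world axes, zero at the start; "torque": the same for the moment, N m; "opening": opening from 0.0 (shut) to 1.0 (fully open); "grasp_force": force on a finger pad.
Only numpy, scipy, OpenCV 4.12 (cv2) and the standard library are available. Lean on these libraries where they do the work, as an engineer would, in place of code of your own. Each camera call takes 0.05 s, during which the arm holds its last target. There are 200 camera calls.

TASK

Assemble the inspection camera's optics: put the lens cell into the upright barrel, then the spacer tube on top of it, and then stand the retaining ring in the mouth with its two lugs down in the two gaps and let go of it. Take the ring again and screw it down clockwise (seen from above), with a fresh grip where needed, until it comes to its stop and clamps the stack, and let go. Leave the other things on the bench where they are.

Things in the scene. Friction and masses are not known exactly. Their poses are not given: they have to be found in the camera images.
- barrel: Dark steel lens barrel standing upright on a square 104 x 104 x 8 mm aluminium foot, fixed to the bench. Origin: centre of the foot's underside, z up along the bore. Outside diameter 76 to 79, mouth (top edge) at z = 84, clear bore 52 diameter. Its floor is a sprung seat, top at z = 16 when free; on it lens cell and spacer stand 58 high, spacer top 10 below the mouth.
- barrel_mouth (a point): Centre of the barrel's mouth, level with its top edge, 84 mm above the barrel's origin. Two inward thread tabs of bright steel at the mouth, each spanning 130 degrees, leave a clear round opening of 50 mm diameter there.
- barrel_gap (a point): Middle of one of the two facing gaps between the tabs, at the height of the mouth, 28.5 mm from the axis on the barrel's +x (the other lies on -x). Each is 50 degrees wide and marked by a short white line on the rim. Through them the ring's lugs go down into a groove of radius 33.5 mm, which narrows to the bore by a cone from 15 to 24 mm below the mouth.
- barrel_stop (a point): One of two blocks that stop the lugs. The tabs' undersides are ramps, 80 mm above the barrel's origin where a lug enters, 74 at the stop. Clockwise seen from above, the lugs go from the middle of the gaps under the tabs to the stops in about 2.35 rad (135 degrees); the ramps press after some 1.1 rad, and friction holds the ring. The other way a block stops them at once.
- seat (a joint): Spring-loaded seat at the bottom of the bore, how far it is pressed down, in metres: 0 free (also with all parts just resting on it), about 0.0033 with the ring screwed down to its stop, 0.0055 at most. About 3 N at 0 and 8 N at 0.0033.
- lens_cell: Lens in a plain aluminium cell: a short solid cylinder, glass across its upper face, diameter 45, height 26, lower edge chamfered 2 mm, 80 g. Origin: centre of its underside, z up. Stands upright.
- spacer: Spacer: plain open aluminium tube, outside diameter 45, inside 36, height 32, lower edge chamfered 2 mm, 50 g. Origin: centre of its underside, z up. Stands upright.
- retaining_ring: Ring: a knurled collar of outside diameter 42, inside 30, from z = 4 to z = 34, on a flange of diameter 46, 4 thick, chamfered 2 below; two lugs, 10.5 wide, 4 thick, stand out along its +x and -x to radius 29.5. 70 g. Origin: centre of its underside, z up; it stands lugs down. Resting on the spacer its origin is 74 above the barrel's origin, collar 24 out of the mouth; screwed down 3.3 lower.
- cap_big: Bystander, to be left alone (sizes in mm): cylindrical capacitor, diameter 25, 40 high, standing. Origin: centre of its underside.
- tape_kapton: Bystander, to be left alone (sizes in mm): thin roll of amber tape lying flat, 60 x 65, 10 high. Origin: centre of its underside.
- heatsink: Bystander, to be left alone (sizes in mm): finned heat sink 30 x 40, 22 high. Origin: centre of its underside.
- solder_spool_small: Bystander, to be left alone (sizes in mm): small spool of solder, diameter 50, 34 high, standing. Origin: centre of its underside.
- screwdriver_fine: Bystander, to be left alone (sizes in mm): fine screwdriver lying flat, 118 long along its y, 13 thick. Origin: centre of its underside.
- relay_spare: Bystander, to be left alone (sizes in mm): box-shaped relay 36 x 28, 38 high. Origin: centre of its underside.
- battery_9v: Bystander, to be left alone (sizes in mm): 9 volt block battery 18 x 26, 46 high, standing. Origin: centre of its underside.
Not all that is in view belongs to the job. What is shaped like the retaining_ring but green or pink is not meant.

How it is judged:
By the outcome, as a careful person would: the job done as asked, in the order asked, and still so for the second after the job is handed in, with the robot touching nothing.
It also fails if it takes over 72 s, if anything falls off the work surface, if the arm or the gripper's body presses on something with over 40 N, if the wrist force passes 120 N, or if a joint passes its speed limit or range.

## Working session

There is one attempt and no reset: what is moved stays moved. The work goes in short steps, Python scripts to look and compute and a tool call to move; the robot and the scene stay as the last step left them, time stands still between calls to the robot, and variables do not carry over. Pictures are saved under pics/ and viewed, at most 10 in all, crops included, and the job is handed in when it is done.

Besides the shell and the picture viewer there is one more tool, called after "Emit:" as name(argument=value, ...) on one line, values as JSON. carry_out: Moves the arm, as the interface text tells. Its arguments: {"type":"object","properties":{"deltas":{"type":"string"}},"required":["deltas"]}

```bash
ls; mkdir -p pics
python3 - <<'E'
from bench import sensors, vision
import cv2
for n in("top","side"):
    cv2.imwrite(f"pics/{n}0.png",cv2.resize(vision.camera(n),(800,600),interpolation=cv2.INTER_CUBIC))
    m=vision.camera_model(n); print(n,m)
print(sensors.get_obs())
E
```

```text
pics
top {'K': array([[407.88902774,   0.        , 272.20072218],
       [  0.        , 407.88902774, 209.3055791 ],
       [  0.        ,   0.        ,   1.        ]]), 'k1': -0.06743222311119208, 'extrinsics': array([[ 0.02139695, -0.99975972,  0.0047622 ,  0.01029279],
       [-0.98970165, -0.02185555, -0.14146724,  0.49574394],
       [ 0.14153732, -0.00168619, -0.98993148,  1.28594144],
       [ 0.        ,  0.        ,  0.        ,  1.        ]])}
side {'K': array([[479.93591465,   0.        , 276.12687413],
       [  0.        , 479.93591465, 200.002994  ],
       [  0.        ,   0.        ,   1.        ]]), 'k1': -0.08855222141739749, 'extrinsics': array([[ 0.96121127, -0.27557035, -0.01157029, -0.48119935],
       [-0.16052096, -0.52481124, -0.83594628,  0.14865004],
       [ 0.22428979,  0.80537826, -0.5486893 ,  1.15927298],
       [ 0.        ,  0.        ,  0.        ,  1.        ]])}
{'time_s': 0.1, 'q': array([-1.50332970e+00,  1.81482085e-01,  1.60791989e+00, -2.18962093e-05,
        1.35382935e+00, -2.06293519e-01]), 'dq': array([-4.20984894e-04, -5.67635609e-04, -2.02923284e-03, -2.04046598e-03,
        7.41420634e-05,  1.40092377e-03]), 'joint_efforts': array([ 1.91768545e-04, -4.45881200e+01, -3.52236485e+01, -3.86706224e-04,
        4.14438400e-03, -1.21193449e-05]), 'eef_pos': array([ 0.15543157, -0.55305982,  0.23045989]), 'eef_rot': array([-8.18106186e-04,  9.90645885e-01,  1.36455338e-01,  4.61636556e-05]), 'wrist_force': array([-0.06623427,  0.06174382, -0.30258082]), 'torque': array([ 0.01060029, -0.00356966, -0.02645154]), 'grasp_force': 0.0, 'opening': 0.9984409806246517}
```

View pics/top0.png

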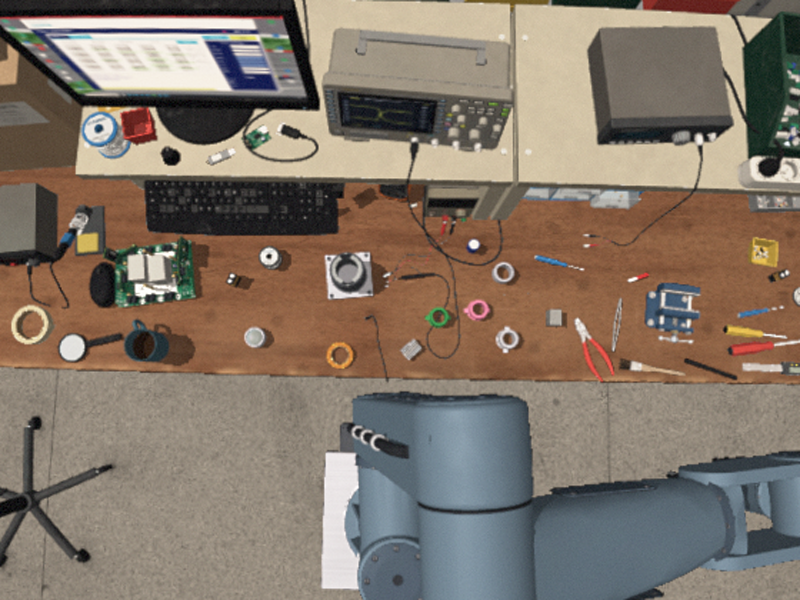

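View pics/side0.png

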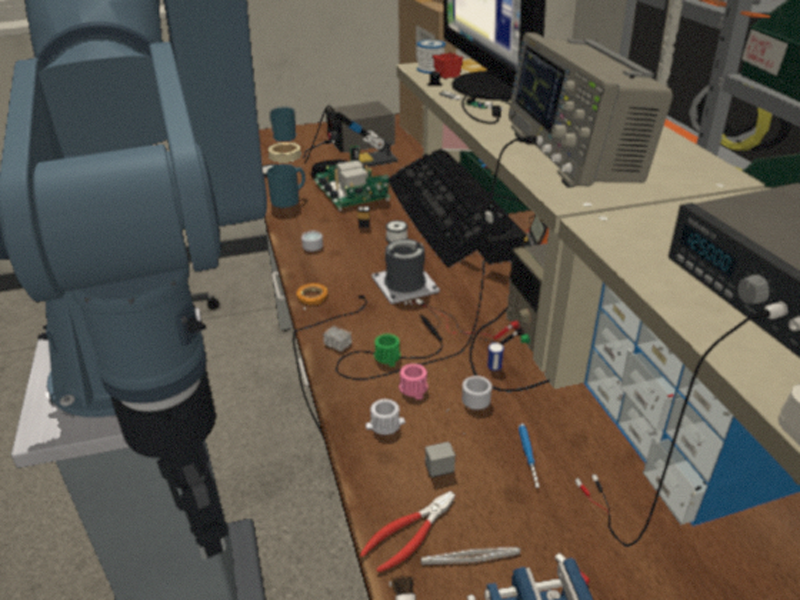

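The top view shows the barrel at (349,273), lens cell (255,338), spacer (503,272) and grey ring (508,340). The decoys are pink at (477,310) and green at (437,317). Next I'll enlarge crops of the four parts in both views.

```bash
cat > h.py <<'E'
import numpy as np, cv2
from bench import sensors, vision
def ray(n,u,v):
    m=vision.camera_model(n);K=m["K"];E=m["extrinsics"]
    d=np.array([(u-K[0,2])/K[0,0],(v-K[1,2])/K[1,1]]);s=d.copy()
    for _ in range(20): s=d/(1+m["k1"]*(s@s))
    R=E[:3,:3];return -R.T@E[:3,3],R.T@np.r_[s,1]
def at(n,u,v,z):
    o,r=ray(n,u,v);return o+r*(z-o[2])/r[2]
def proj(n,p):
    m=vision.camera_model(n);c=m["extrinsics"]@np.r_[p,1];s=c[:2]/c[2]
    return (m["K"]@np.r_[s*(1+m["k1"]*(s@s)),1])[:2]
def crop(img,c,h=28,f=7):
    # returns a tile with grid marks each 10 px
    x,y=int(c[0])-h,int(c[1])-h
    t=cv2.resize(img[y:y+2*h,x:x+2*h],None,fx=f,fy=f,interpolation=cv2.INTER_CUBIC)
    for k in range(2*h):
        if (x+k)%10==0: t[:6,k*f+f//2]=(0,255,255);cv2.putText(t,str(x+k),(k*f-8,16),0,.35,(0,255,255),1)
        if (y+k)%10==0: t[k*f+f//2,:6]=(0,255,255);cv2.putText(t,str(y+k),(8,k*f+7),0,.35,(0,255,255),1)
    return t
E
python3 - <<'E'
from h import *
img=vision.camera("top");sd=vision.camera("side");S=.7
tiles=[crop(img,np.array(c)*S,20,9) for c in((349,273),(255,338),(503,272),(508,340))]
P=np.vstack([np.hstack(tiles[:2]),np.hstack(tiles[2:])])
cv2.imwrite("pics/c1.png",cv2.resize(P,None,fx=.83,fy=.83))
tiles=[crop(sd,np.array(c)*S,25,7) for c in((405,265),(312,241),(477,393),(385,417))]
P=np.vstack([np.hstack(tiles[:2]),np.hstack(tiles[2:])])
cv2.imwrite("pics/c2.png",cv2.resize(P,None,fx=.85,fy=.85))
E
```

```text
(no output)
```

View pics/c1.png

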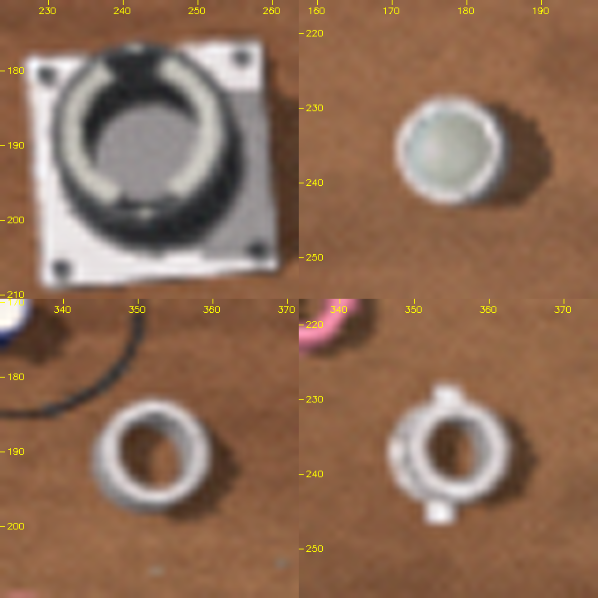

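View pics/c2.png

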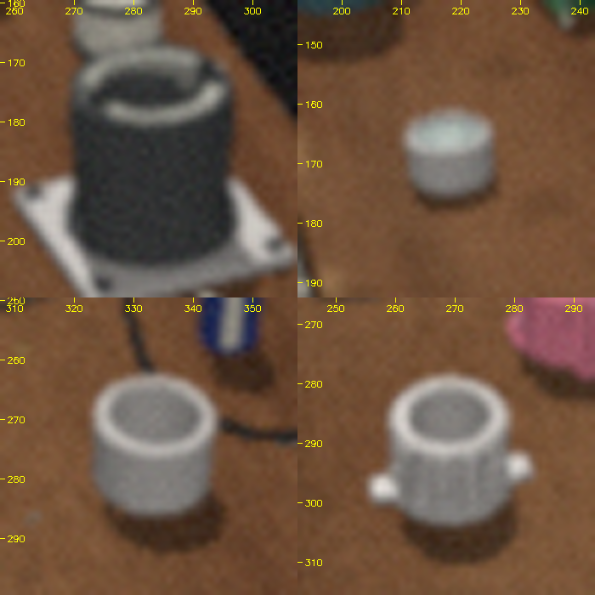

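The crops show the barrel with its gaps top and bottom in the top image, the cell, spacer and ring (lugs top and bottom) standing free. Now the centres from both views.

```bash
cat > m.py <<'E'
from h import *
T=dict(barrel=((242.5,188.7),(283.2,174.1),.084),lens=((177.6,235.3),(218.2,164.9),.026),spacer=((352.5,190.1),(333.6,269),.032),ring=((356.1,237.8),(269,285.2),.034))
for k,(t,s,z) in T.items():
    a,b=at("top",*t,z),at("side",*s,z);print(k,(a*1e3).round(1),(b*1e3).round(1))
# tabs centroid at mouth
img=cv2.resize(vision.camera("top"),None,fx=8,fy=8,interpolation=cv2.INTER_CUBIC)
g=img.min(2);x0,y0=230*8,172*8;sub=g[y0:y0+34*8,x0:x0+27*8]
n,l,st,c=cv2.connectedComponentsWithStats((sub>120).astype(np.uint8))
for i in range(1,n):
    if st[i,4]>300: print(st[i]/8,((c[i]+.5)/8-.5+[230,172]))
l1,l2=at("top",354.3,230.1,.004),at("top",353.4,246,.004);d=l1-l2;print("ring lugs mid",(l1+l2)/2,np.degrees(np.arctan2(d[1],d[0])),np.linalg.norm(d))
f=[at("top",x/7.47+223.5,y/7.47+170.5,.008) for x,y in((27,58),(260,40),(277,267),(43,289))]
print("foot",np.round(f,4).tolist(),np.mean(f,0));d=(f[0]+f[1]-f[2]-f[3]);print(np.degrees(np.arctan2(d[1],d[0])))
d=f[0]+f[3]-f[1]-f[2];print(np.degrees(np.arctan2(d[1],d[0]))-90)
E
python3 m.py
```

```text
barrel [551.7 115.8  84. ] [555.5 116.5  84. ]
lens [404.9 325.8  26. ] [406.1 327.   26. ]
spacer [ 565.3 -241.    32. ] [ 567.6 -237.5   32. ]
ring [ 408.8 -251.3   34. ] [ 413.9 -248.1   34. ]
[   0.       4.375   27.      29.625 3705.5  ] [242.40061648 191.00721478]
ring lugs mid [ 0.4101819  -0.25013162  0.004     ] -3.5432084291424895 0.05263083553501214
foot [[0.6008, 0.174, 0.008], [0.6113, 0.0699, 0.008], [0.5087, 0.0597, 0.008], [0.4966, 0.163, 0.008]] [0.55435037 0.11667306 0.008     ]
5.8677754908558635
6.226799920885895
```

```bash
cat > p.py <<'E'
import sys, json
from h import *
def plan(wps, start=None):
    """wps: list of (x,y,z mm, psi deg); prints rows relative to start (measured pose unless given)"""
    if start is None:
        o=sensors.get_obs();q=o["eef_rot"];p=o["eef_pos"]*1e3;psi=np.degrees(2*np.arctan2(q[2],q[1]))
        print("t%.2f"%o["time_s"],"pos",p.round(1),"psi%.2f"%psi,"q6 %.2f"%o["q"][5],"tilt",q[[0,3]].round(4),"F",o["wrist_force"].round(1),"T",o["torque"].round(2),"op%.3f"%o["opening"],"g%.1f"%o["grasp_force"])
    else: p,psi=np.array(start[:3],float),start[3]
    a=np.radians(psi)
    for w in wps:
        d=np.array(w[:3])-p
        dp=(w[3]-psi+180)%360-180
        print(w,"->","%.1f %.1f %.1f 0 0 %.4f"%(d[0]*np.cos(a)+d[1]*np.sin(a),d[0]*np.sin(a)-d[1]*np.cos(a),-d[2],-np.radians(dp)))
E
python3 - <<'E'
from p import *
plan([(420,-250,200,15.7),(470,0,180,15.7),(405.5,326.5,120,15.7),(405.5,326.5,11,15.7)])
E
```

```text
t0.25 pos [ 155.5 -553.3  230.8] psi15.69 q6 -0.21 tilt [-0.0004  0.    ] F [0.5 0.7 0.5] T [ 0.01 -0.01 -0.06] op1.000 g0.0
(420, -250, 200, 15.7) -> 336.7 -220.5 30.8 0 0 -0.0002
(470, 0, 180, 15.7) -> 452.4 -447.7 50.8 0 0 -0.0002
(405.5, 326.5, 120, 15.7) -> 478.6 -779.5 110.8 0 0 -0.0002
(405.5, 326.5, 11, 15.7) -> 478.6 -779.5 219.8 0 0 -0.0002
```

Emit:
carry_out(deltas="337 -220 30 0 0 0 0;337 -220 30 0 0 0 0;337 -220 30 0 0 0 0;337 -220 30 0 0 0 0;337 -220 30 0 0 0 0;337 -220 30 0 0 0 0;452 -448 50 0 0 0 0;452 -448 50 0 0 0 0;452 -448 50 0 0 0 0;452 -448 50 0 0 0 0;478 -779 110 0 0 0 0;478 -779 110 0 0 0 0")

```text
time_s: 1.75
eef_pos: [0.4423, 0.0933, 0.1623]
eef_rot: [0.0, 0.991, 0.136, 0.0]
wrist_force: [0.5, 1.4, 0.1]
opening: 0.999
grasp_force: 0.0
```

Emit:
carry_out(deltas="28 -234 72 0 0 0 0;28 -234 72 0 0 0 0;28 -234 72 0 0 0 0;28 -234 72 0 0 0 0;28 -234 72 0 0 0 0;28 -234 72 0 0 0 0")

```text
time_s: 2.5
eef_pos: [0.406, 0.3241, 0.0902]
eef_rot: [0.0, 0.991, 0.137, -0.0]
wrist_force: [-0.0, -0.1, -0.7]
opening: 1.0
grasp_force: 0.0
```

Run:
```python
from p import *
plan([(405.5,326.5,11,15.7)])
i=vision.camera("side");cv2.imwrite("pics/s1.png",crop(i,(220,140),40,10))
```

```text
t2.50 pos [406.  324.1  90.2] psi15.75 q6 1.74 tilt [ 0.0003 -0.0002] F [-0.  -0.1 -0.7] T [-0.02  0.    0.03] op1.000 g0.0
(405.5, 326.5, 11, 15.7) -> 0.2 -2.5 79.2 0 0 0.0009
```

View pics/s1.png

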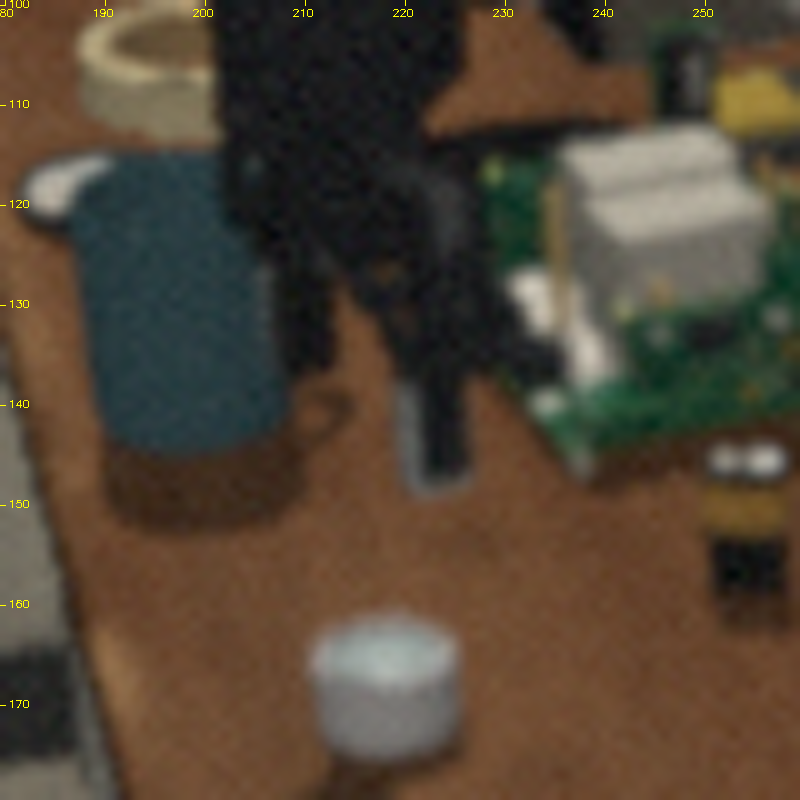

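The gripper (front fingertip at about (222,148)) stands above the lens cell at (218,166). I'll descend and grip.

Emit:
carry_out(deltas="0 -2.5 50 0 0 0 0;0 -2.5 79 0 0 0 0;0 -2.5 79 0 0 0 0;0 -2.5 79 0 0 0 0;0 -2.5 79 0 0 0 1;0 -2.5 79 0 0 0 1;0 -2.5 79 0 0 0 1;0 -2.5 79 0 0 0 1;0 -2.5 79 0 0 0 1;0 -2.5 79 0 0 0 1;0 -2.5 79 0 0 0 1")

```text
time_s: 3.92
eef_pos: [0.4064, 0.327, 0.0129]
eef_rot: [-0.0, 0.991, 0.137, 0.001]
wrist_force: [-1.6, -2.1, 10.2]
opening: 0.494
grasp_force: 60.1
```

Run:
```python
from p import *
plan([(405.5,326.5,11,15.7)])
```

```text
t3.92 pos [406.4 327.   12.9] psi15.71 q6 1.75 tilt [-0.0001  0.0009] F [-1.6 -2.1 10.2] T [-0.39  0.34  0.02] op0.494 g60.1
(405.5, 326.5, 11, 15.7) -> -0.9 0.2 1.9 0 0 0.0002
```

Emit:
carry_out(deltas="0 0 0 0 0 0 0;0 0 0 0 0 0 0;0 0 0 0 0 0 0;0 0 0 0 0 -1.57 0;0 0 0 0 0 -1.57 0;0 0 0 0 0 -1.57 0;0 0 0 0 0 -1.57 0;0 0 0 0 0 -1.57 0;0 0 0 0 0 -1.57 0;0 0 0 0 0 -1.57 0;0 0 0 0 0 -1.57 0;0 0 0 0 0 -1.57 0")

```text
time_s: 5.42
eef_pos: [0.4054, 0.3265, 0.0112]
eef_rot: [-0.0, 0.603, 0.798, -0.0]
wrist_force: [-0.1, -0.3, -0.1]
opening: 0.995
grasp_force: 0.0
```

Emit:
carry_out(deltas="0 0 0 0 0 0 0;0 0 0 0 0 0 1;0 0 0 0 0 0 1;0 0 0 0 0 0 1;0 0 0 0 0 0 1;0 0 0 0 0 0 1;0 0 0 0 0 0 1")

```text
time_s: 6.3
eef_pos: [0.4059, 0.3268, 0.012]
eef_rot: [0.0, 0.604, 0.797, 0.0]
wrist_force: [-0.7, -0.4, 5.3]
opening: 0.496
grasp_force: 61.3
```

Run:
```python
from p import *
plan([(405.5,326.5,140,105.7)])
```

```text
t6.30 pos [405.9 326.8  12. ] psi105.63 q6 0.18 tilt [0.0002 0.0004] F [-0.7 -0.4  5.3] T [-0.12  0.27 -0.04] op0.496 g61.3
(405.5, 326.5, 140, 105.7) -> -0.2 -0.5 -128.0 0 0 -0.0013
```

```bash
cat > fit.py <<'E'
from h import *
from scipy.optimize import minimize
from scipy.ndimage import map_coordinates, gaussian_filter
def samp(n,I,P):
    m=vision.camera_model(n);c=P@m["extrinsics"][:3,:3].T+m["extrinsics"][:3,3];s=c[:,:2]/c[:,2:]
    s=s*(1+m["k1"]*(s**2).sum(1))[:,None];u=s[:,0]*m["K"][0,0]+m["K"][0,2];v=s[:,1]*m["K"][1,1]+m["K"][1,2]
    k=800/560;return map_coordinates(I,[(v+.5)*k-.5,(u+.5)*k-.5],order=1)
def grid(r0,r1,sgn):
    r=np.linspace(r0,r1,4);out=[]
    for R in r:
        for a in np.radians(np.arange(0,360,4)): out.append((R,a))
    return np.array(out)
I={n:cv2.imread(f"pics/{n}0.png").min(2).astype(float) for n in("top","side")}
on,off=grid(27.5,31.5,1),grid(35.2,37.8,1)
def score(n,x,y,yaw):
    f=lambda G,z:samp(n,I[n],np.c_[(x+G[:,0]*np.cos(G[:,1]+yaw))*1e-3,(y+G[:,0]*np.sin(G[:,1]+yaw))*1e-3,np.full(len(G),z)])
    a=(np.degrees(on[:,1])+90)%180-90;tab=abs(a)>27;v=f(on,.084)
    return v[tab].mean()-f(off,.084).mean()-v[abs(a)<20].mean()
if __name__=="__main__":
  for n in I:
    best=max((score(n,x,y,np.radians(w)),x,y,w) for x in np.arange(545,562,1.) for y in np.arange(109,125,1.) for w in range(-4,17,4))
    r=minimize(lambda p:-score(n,p[0],p[1],np.radians(p[2])),best[1:],method="Nelder-Mead");print(n,best,r.x.round(2),-r.fun)
E
python3 fit.py
```

```text
Traceback (most recent call last):
  File "fit.py", line 21, in <module>
    best=max((score(n,x,y,np.radians(w)),x,y,w) for x in np.arange(545,562,1.) for y in np.arange(109,125,1.) for w in range(-4,17,4))
  File "fit.py", line 21, in <genexpr>
    best=max((score(n,x,y,np.radians(w)),x,y,w) for x in np.arange(545,562,1.) for y in np.arange(109,125,1.) for w in range(-4,17,4))
              ~~~~~^^^^^^^^^^^^^^^^^^^^^
  File "fit.py", line 17, in score
    a=(np.degrees(on[:,1])+90)%180-90;tab=abs(a)>27;v=f(on,.084)
                                                      ~^^^^^^^^^
  File "fit.py", line 16, in <lambda>
    f=lambda G,z:samp(n,I[n],np.c_[(x+G[:,0]*np.cos(G[:,1]+yaw))*1e-3,(y+G[:,0]*np.sin(G[:,1]+yaw))*1e-3,np.full(len(G),z)])
                 ~~~~^^^^^^^^^^^^^^^^^^^^^^^^^^^^^^^^^^^^^^^^^^^^^^^^^^^^^^^^^^^^^^^^^^^^^^^^^^^^^^^^^^^^^^^^^^^^^^^^^^^^^^^
  File "fit.py", line 5, in samp
    m=vision.camera_model(n);c=P@m["extrinsics"][:3,:3].T+m["extrinsics"][:3,3];s=c[:,:2]/c[:,2:]
ValueError: time passes only in moves, steps and waits
```

```bash
sed -i 's/    m=vision.camera_model(n);c=P@/    m=M[n];c=P@/; s/^I={/M={n:vision.camera_model(n) for n in("top","side")}\nI={/' fit.py; python3 fit.py
```

```text
top (np.float64(5.894302526262095), np.float64(552.0), np.float64(116.0), 8) [552.02 115.94   6.46] 6.381543850996579
side (np.float64(-17.19278604262484), np.float64(556.0), np.float64(118.0), 8) [556.18 118.     7.94] -17.151920146201483
```

Run:
```python
from p import *
plan([(405.5,326.5,145,96),(554,117,145,96),(554,117,108,96)])
```

```text
t6.30 pos [405.9 326.8  12. ] psi105.63 q6 0.18 tilt [0.0002 0.0004] F [-0.7 -0.4  5.3] T [-0.12  0.27 -0.04] op0.496 g61.3
(405.5, 326.5, 145, 96) -> -0.2 -0.5 -133.0 0 0 0.1680
(554, 117, 145, 96) -> -241.9 86.1 -133.0 0 0 0.1680
(554, 117, 108, 96) -> -241.9 86.1 -96.0 0 0 0.1680
```

Emit:
carry_out(deltas="0 0 -60 0 0 0 1;0 0 -120 0 0 0.08 1;0 0 -133 0 0 0.168 1;-60 21 -133 0 0 0.168 1;-120 43 -133 0 0 0.168 1;-180 64 -133 0 0 0.168 1;-242 86 -133 0 0 0.168 1;-242 86 -133 0 0 0.168 1;-242 86 -96 0 0 0.168 1;-242 86 -96 0 0 0.168 1;-242 86 -96 0 0 0.168 1;-242 86 -96 0 0 0.168 1")

```text
time_s: 7.8
eef_pos: [0.5543, 0.1174, 0.1089]
eef_rot: [0.001, 0.669, 0.744, 0.001]
wrist_force: [-0.1, 0.9, 0.1]
opening: 0.498
grasp_force: 61.4
```

```bash
python3 - <<'E'
from p import *
plan([(554,117,108,96)])
i=vision.camera("side");cv2.imwrite("pics/s2r.png",i);cv2.imwrite("pics/s2.png",crop(i,(283,170),37,16)[:, :])
t=vision.camera("top");cv2.imwrite("pics/t2r.png",t)
for c in("side","top"): print(c,"bottom-centre proj",proj(c,(sensors.get_obs()["eef_pos"]-[0,0,.012])).round(2),"mouth",proj(c,(.554,.117,.084)).round(2))
E
python3 -c "
import cv2;a=cv2.imread('pics/s2.png');print(a.shape);cv2.imwrite('pics/s2.png',cv2.resize(a,(600,600)))"
```

```text
t7.80 pos [554.3 117.4 108.9] psi96.07 q6 -0.11 tilt [0.0008 0.0008] F [-0.1  0.9  0.1] T [-0.01 -0.04  0.02] op0.498 g61.4
(554, 117, 108, 96) -> -0.3 -0.4 0.9 0 0 0.0012
side bottom-centre proj [282.7  170.09] mouth [282.65 174.1 ]
top bottom-centre proj [241.83 187.12] mouth [242.15 187.99]
(1184, 1184, 3)
```

View pics/s2.png

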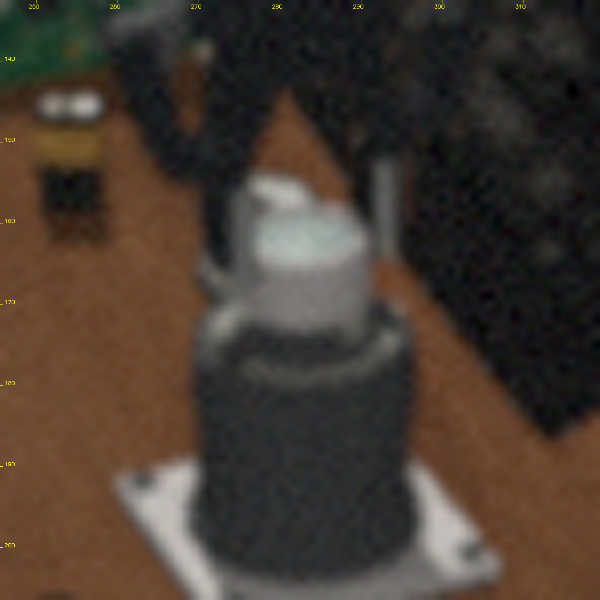

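The cell (centre about (283.7,163)) hangs over the mouth (centre about (282.9,174)), which is about 1 to 2 mm too far right. I'll shift it slightly and lower it gently while watching the force.

Emit:
carry_out(deltas="-0.3 -1 4 0 0 0 1;-0.3 -1 8 0 0 0 1;-0.3 -1 12 0 0 0 1;-0.3 -1 15 0 0 0 1;-0.3 -1 18 0 0 0 1;-0.3 -1 18 0 0 0 1;-0.3 -1 18 0 0 0 1")

```text
time_s: 8.78
eef_pos: [0.5527, 0.1163, 0.0895]
eef_rot: [0.0, 0.669, 0.743, 0.0]
wrist_force: [0.8, -0.1, -0.4]
opening: 0.495
grasp_force: 61.4
```

Run:
```python
from p import *
plan([(553.3,117,108,96)])
```

```text
t8.78 pos [552.7 116.3  89.5] psi96.02 q6 -0.11 tilt [0. 0.] F [ 0.8 -0.1 -0.4] T [-0.01 -0.05  0.03] op0.495 g61.4
(553.3, 117, 108, 96) -> 0.6 0.6 -18.5 0 0 0.0003
```

Emit:
carry_out(deltas="0 2 0 0 0 0 1;0 4 0 0 0 0 1;0 4 0 0 0 0 1")

```text
time_s: 9.15
eef_pos: [0.5568, 0.1168, 0.0895]
eef_rot: [0.0, 0.669, 0.743, 0.0]
wrist_force: [-0.3, -0.8, -1.0]
opening: 0.494
grasp_force: 61.4
```

Emit:
carry_out(deltas="0 -4 0 0 0 0 1;0 -8 0 0 0 0 1;0 -8 0 0 0 0 1")

```text
time_s: 9.52
eef_pos: [0.5511, 0.1165, 0.0905]
eef_rot: [0.002, 0.669, 0.743, 0.003]
wrist_force: [8.6, 2.9, -4.8]
opening: 0.499
grasp_force: 61.7
```

Emit:
carry_out(deltas="0 4 0 0 0 0 1;4 4 0 0 0 0 1;4 4 0 0 0 0 1")

```text
time_s: 9.9
eef_pos: [0.5524, 0.12, 0.0894]
eef_rot: [0.001, 0.669, 0.743, -0.0]
wrist_force: [2.2, -2.0, -1.3]
opening: 0.492
grasp_force: 62.0
```

Emit:
carry_out(deltas="-4 0 0 0 0 0 1;-8 0 0 0 0 0 1;-8 0 0 0 0 0 1")

```text
time_s: 10.28
eef_pos: [0.5529, 0.1144, 0.0894]
eef_rot: [-0.001, 0.669, 0.743, 0.002]
wrist_force: [1.0, 9.0, -1.4]
opening: 0.495
grasp_force: 62.0
```

The contacts put the mouth centre at about (554.1, 117.3), matching the cameras. I'll centre, go lower, release and lift.

Emit:
carry_out(deltas="4.8 1.4 0 0 0 0 1;4.8 1.4 3 0 0 0 1;4.8 1.4 4 0 0 0 1;4.8 1.4 4 0 0 0 1")

```text
time_s: 10.78
eef_pos: [0.5537, 0.117, 0.0851]
eef_rot: [-0.0, 0.669, 0.743, -0.0]
wrist_force: [0.1, -0.0, -0.5]
opening: 0.492
grasp_force: 62.1
```

Emit:
carry_out(deltas="0 0 0 0 0 0 1;0 0 0 0 0 0 0;0 0 0 0 0 0 0;0 0 0 0 0 0 0;0 0 -30 0 0 0 0;0 0 -70 0 0 0 0;0 0 -70 0 0 0 0")

```text
time_s: 11.65
eef_pos: [0.5566, 0.1174, 0.1593]
eef_rot: [0.003, 0.669, 0.743, 0.002]
wrist_force: [0.1, 0.5, 0.3]
opening: 1.001
grasp_force: 0.0
```

Run:
```python
from p import *
plan([(566.5,-239.5,160,96),(566.5,-239.5,60,96),(566.5,-239.5,17,96)])
cv2.imwrite("pics/s3r.png",vision.camera("side"));
```

```text
t11.65 pos [556.6 117.4 159.3] psi96.02 q6 -0.11 tilt [0.0027 0.0025] F [0.1 0.5 0.3] T [ 0.   -0.01  0.  ] op1.001 g0.0
(566.5, -239.5, 160, 96) -> -355.9 -27.6 -0.7 0 0 0.0004
(566.5, -239.5, 60, 96) -> -355.9 -27.6 99.3 0 0 0.0004
(566.5, -239.5, 17, 96) -> -355.9 -27.6 142.3 0 0 0.0004
```

Emit:
carry_out(deltas="-60 -4 0 0 0 0 0;-120 -8 0 0 0 0 0;-180 -12 0 0 0 0 0;-240 -17 0 0 0 0 0;-300 -21 20 0 0 0 0;-356 -25 60 0 0 0 0;-356 -25 100 0 0 0 0;-356 -25 100 0 0 0 0;-356 -25 100 0 0 0 0")

```text
time_s: 12.82
eef_pos: [0.5666, -0.2387, 0.0559]
eef_rot: [-0.0, 0.669, 0.743, 0.0]
wrist_force: [0.6, -0.0, 0.6]
opening: 1.002
grasp_force: 0.0
```

Run:
```python
from p import *
plan([(566.5,-239.5,18,96)])
a=vision.camera("top");b=vision.camera("side")
P=np.hstack([crop(a,(242,189),18,11),crop(b,(283,180),18,11)]);cv2.imwrite("pics/b3.png",P)
```

```text
t12.82 pos [ 566.6 -238.7   55.9] psi96.05 q6 -0.70 tilt [-0.0002  0.0001] F [ 0.6 -0.   0.6] T [ 0.   -0.07  0.02] op1.002 g0.0
(566.5, -239.5, 18, 96) -> -0.7 -0.2 37.9 0 0 0.0009
```

View pics/b3.png

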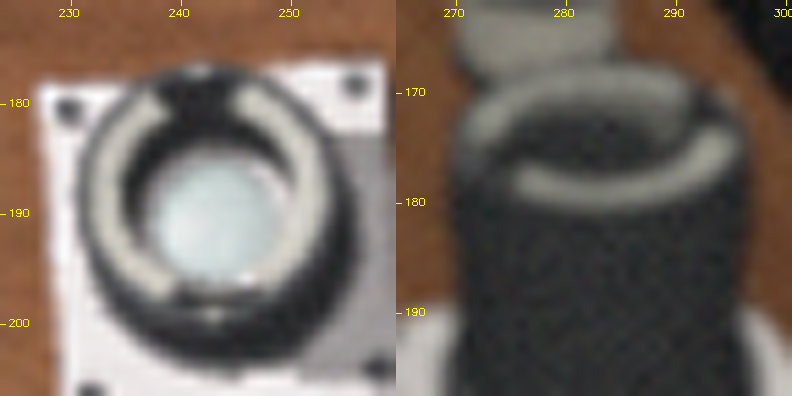

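The lens cell lies flat and round in the bore, seen at about (243,192). The white marks are at about (241.8,177.0) and (242.8,199.1). Next the spacer, with two perpendicular grips to centre it.

Emit:
carry_out(deltas="-0.5 0 20 0 0 0 0;-0.5 0 38 0 0 0 0;-0.5 0 38 0 0 0 0;-0.5 0 38 0 0 0 1;-0.5 0 38 0 0 0 1;-0.5 0 38 0 0 0 1;-0.5 0 38 0 0 0 1;-0.5 0 38 0 0 0 1;-0.5 0 38 0 0 0 0;-0.5 0 38 0 0 0 0;-0.5 0 38 0 0 0 0")

```text
time_s: 14.3
eef_pos: [0.5661, -0.2397, 0.017]
eef_rot: [-0.0, 0.669, 0.743, -0.0]
wrist_force: [0.1, 0.5, -0.7]
opening: 1.001
grasp_force: 0.0
```

Emit:
carry_out(deltas="0 0 0 0 0 0.3 0;0 0 0 0 0 1.57 0;0 0 0 0 0 1.57 0;0 0 0 0 0 1.57 0;0 0 0 0 0 1.57 0;0 0 0 0 0 1.57 0;0 0 0 0 0 1.57 0;0 0 0 0 0 1.57 0;0 0 0 0 0 1.57 0;0 0 0 0 0 1.57 0;0 0 0 0 0 1.57 0")

```text
time_s: 15.68
eef_pos: [0.5663, -0.2398, 0.0173]
eef_rot: [-0.0, 0.999, 0.054, -0.0]
wrist_force: [0.4, -0.1, 0.1]
opening: 1.001
grasp_force: 0.0
```

Emit:
carry_out(deltas="0 0 0 0 0 0 1;0 0 0 0 0 0 1;0 0 0 0 0 0 1;0 0 0 0 0 0 1;0 0 0 0 0 0 1")

```text
time_s: 16.3
eef_pos: [0.5669, -0.2401, 0.0179]
eef_rot: [0.0, 0.999, 0.053, 0.0]
wrist_force: [1.3, -0.9, 4.2]
opening: 0.499
grasp_force: 61.2
```

Run:
```python
from p import *
plan([(566.5,-239.5,155,6),(554.1,117.3,155,6),(554.1,117.3,108,6)])
a,b=at("top",241.8,177,.084),at("top",242.8,199.1,.084);d=a-b;print("marks",a,b,(a+b)/2,np.degrees(np.arctan2(d[1],d[0])),np.linalg.norm(d))
```

```text
t16.30 pos [ 566.9 -240.1   17.9] psi6.07 q6 0.87 tilt [0.0003 0.0004] F [ 1.3 -0.9  4.2] T [ 0.07 -0.07  0.02] op0.499 g61.2
(566.5, -239.5, 155, 6) -> -0.3 -0.7 -137.1 0 0 0.0012
(554.1, 117.3, 155, 6) -> 25.1 -356.8 -137.1 0 0 0.0012
(554.1, 117.3, 108, 6) -> 25.1 -356.8 -90.1 0 0 0.0012
marks [0.58925681 0.11925345 0.084     ] [0.51865296 0.11382853 0.084     ] [0.55395488 0.11654099 0.084     ] 4.3937510673347795 0.07081196454628345
```

Emit:
carry_out(deltas="0 0 -60 0 0 0 1;0 0 -120 0 0 0 1;0 -30 -138 0 0 0 1;5 -92 -138 0 0 0 1;10 -154 -138 0 0 0 1;16 -216 -138 0 0 0 1;21 -278 -138 0 0 0 1;25.6 -340 -138 0 0 0 1;25.6 -356.4 -138 0 0 0 1;25.6 -356.4 -100 0 0 0 1;25.6 -356.4 -92 0 0 0 1;25.6 -356.4 -92 0 0 0 1")

```text
time_s: 17.8
eef_pos: [0.5538, 0.1164, 0.1089]
eef_rot: [0.0, 0.999, 0.052, -0.001]
wrist_force: [0.7, 0.3, -0.3]
opening: 0.497
grasp_force: 61.3
```

Emit:
carry_out(deltas="0 0 0 0 0 0 1;0 0 4 0 0 0 1;0 0 8 0 0 0 1;0 0 13 0 0 0 1;0 0 13 0 0 0 1;0 0 13 0 0 0 1")

```text
time_s: 18.55
eef_pos: [0.5543, 0.1173, 0.0964]
eef_rot: [-0.0, 0.999, 0.053, -0.0]
wrist_force: [-0.7, -0.6, -0.4]
opening: 0.499
grasp_force: 61.3
```

Emit:
carry_out(deltas="0 0 6 0 0 0 1;0 0 11.5 0 0 0 1;0 0 11.5 0 0 0 1;0 0 11.5 0 0 0 1")

```text
time_s: 19.05
eef_pos: [0.5543, 0.1172, 0.0848]
eef_rot: [-0.0, 0.999, 0.053, -0.0]
wrist_force: [-0.5, 1.2, -0.4]
opening: 0.5
grasp_force: 61.3
```

Emit:
carry_out(deltas="0 0 0 0 0 0 0;0 0 0 0 0 0 0;0 0 0 0 0 0 0;0 0 -30 0 0 0 0;0 0 -80 0 0 0 0;0 0 -80 0 0 0 0")

```text
time_s: 19.8
eef_pos: [0.5575, 0.1173, 0.1697]
eef_rot: [0.0, 0.999, 0.053, 0.005]
wrist_force: [-0.3, -0.1, 0.6]
opening: 1.002
grasp_force: 0.0
```

Run:
```python
from p import *
plan([(411,-250,150,-4),(411,-250,60,-4)])
plan([(411,-250,60,-4)],(554.1,117.3,165,6.0))
```

```text
t19.80 pos [557.5 117.3 169.7] psi6.07 q6 1.46 tilt [0.0002 0.0045] F [-0.3 -0.1  0.6] T [ 0.  0. -0.] op1.002 g0.0
(411, -250, 150, -4) -> -184.5 349.8 19.7 0 0 0.1757
(411, -250, 60, -4) -> -184.5 349.8 109.7 0 0 0.1757
(411, -250, 60, -4) -> -180.7 350.3 105.0 0 0 0.1745
```

Emit:
carry_out(deltas="-28 54 0 0 0 0.1745 0;-56 108 0 0 0 0.1745 0;-84 162 0 0 0 0.1745 0;-112 216 0 0 0 0.1745 0;-140 270 5 0 0 0.1745 0;-168 324 30 0 0 0.1745 0;-180.5 350 70 0 0 0.1745 0;-180.5 350 105 0 0 0.1745 0;-180.5 350 105 0 0 0.1745 0;-180.5 350 105 0 0 0.1745 0")

```text
time_s: 21.05
eef_pos: [0.4122, -0.2499, 0.0606]
eef_rot: [0.0, 0.999, -0.034, 0.0]
wrist_force: [-0.4, -0.6, 1.3]
opening: 1.003
grasp_force: 0.0
```

Run:
```python
from p import *
plan([(411,-250,15,-4)])
a=vision.camera("top");b=vision.camera("side")
P=np.hstack([crop(a,(242,189),18,11),crop(b,(270,275),25,8)[:396]]);cv2.imwrite("pics/b4.png",P)
```

```text
t21.05 pos [ 412.2 -249.9   60.6] psi-3.90 q6 0.85 tilt [0.0002 0.0002] F [-0.4 -0.6  1.3] T [-0.01  0.05 -0.01] op1.003 g0.0
(411, -250, 15, -4) -> -1.2 0.2 45.6 0 0 0.0017
```

View pics/b4.png

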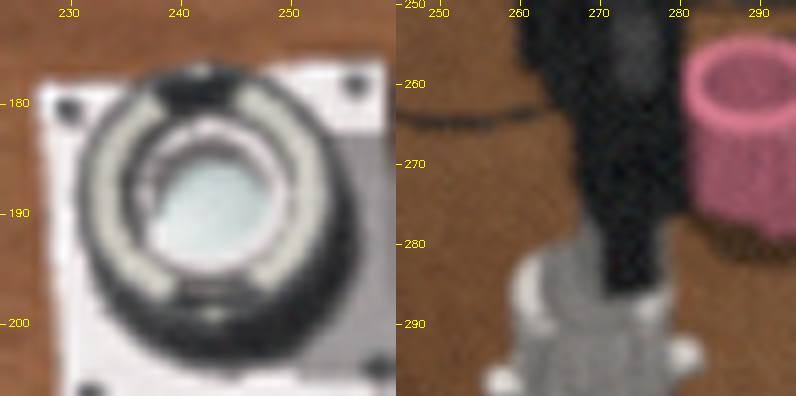

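The spacer sits flat and level below the mouth with the glass visible through it, at about (242.5,189). The gripper is over the grey ring, and the pink decoy is clear of it. Now the two centring grips on the ring.

Emit:
carry_out(deltas="-1 0 25 0 0 0 0;-1 0 45.5 0 0 0 0;-1 0 45.5 0 0 0 0;-1 0 45.5 0 0 0 1;-1 0 45.5 0 0 0 1;-1 0 45.5 0 0 0 1;-1 0 45.5 0 0 0 1;-1 0 45.5 0 0 0 1;-1 0 45.5 0 0 0 0;-1 0 45.5 0 0 0 0;-1 0 45.5 0 0 0 0")

```text
time_s: 22.52
eef_pos: [0.4107, -0.2497, 0.0143]
eef_rot: [-0.0, 0.999, -0.034, -0.0]
wrist_force: [-0.2, -0.0, 0.4]
opening: 1.002
grasp_force: 0.0
```

Emit:
carry_out(deltas="0 0 0 0 0 -0.3 0;0 0 0 0 0 -1.57 0;0 0 0 0 0 -1.57 0;0 0 0 0 0 -1.57 0;0 0 0 0 0 -1.57 0;0 0 0 0 0 -1.57 0;0 0 0 0 0 -1.57 0;0 0 0 0 0 -1.57 0;0 0 0 0 0 -1.57 0;0 0 0 0 0 -1.57 0;0 0 0 0 0 -1.57 0")

```text
time_s: 23.9
eef_pos: [0.4107, -0.2497, 0.0143]
eef_rot: [-0.0, 0.732, 0.682, -0.0]
wrist_force: [0.4, -0.7, 0.1]
opening: 0.997
grasp_force: 0.0
```

Emit:
carry_out(deltas="0 0 0 0 0 0 1;0 0 0 0 0 0 1;0 0 0 0 0 0 1;0 0 0 0 0 0 1;0 0 0 0 0 0 1")

```text
time_s: 24.52
eef_pos: [0.411, -0.25, 0.0148]
eef_rot: [0.0, 0.731, 0.682, -0.0]
wrist_force: [-0.8, 0.0, 6.4]
opening: 0.466
grasp_force: 60.9
```

Run:
```python
from p import *
plan([(411,-250,15,86)])
plan([(554.1,117.3,165,95),(554.1,117.3,108,95)],(411.2,-249.9,15,86))
```

```text
t24.52 pos [ 411.  -250.    14.8] psi86.01 q6 -0.72 tilt [ 0.0003 -0.    ] F [-0.8  0.   6.4] T [ 0.11  0.16 -0.03] op0.466 g60.9
(411, -250, 15, 86) -> 0.0 0.0 -0.2 0 0 0.0002
(554.1, 117.3, 165, 95) -> 376.3 116.9 -150.0 0 0 -0.1571
(554.1, 117.3, 108, 95) -> 376.3 116.9 -93.0 0 0 -0.1571
```

Emit:
carry_out(deltas="0 0 -60 0 0 0 1;0 0 -120 0 0 0 1;30 9 -150 0 0 -0.157 1;87 27 -150 0 0 -0.157 1;145 45 -150 0 0 -0.157 1;203 63 -150 0 0 -0.157 1;261 81 -150 0 0 -0.157 1;319 99 -150 0 0 -0.157 1;376 117.4 -150 0 0 -0.157 1;376 117.4 -150 0 0 -0.157 1;376 117.4 -94 0 0 -0.157 1;376 117.4 -94 0 0 -0.157 1")

```text
time_s: 26.02
eef_pos: [0.5494, 0.1165, 0.1038]
eef_rot: [-0.004, 0.676, 0.737, -0.004]
wrist_force: [-0.8, -0.7, -1.9]
opening: 0.467
grasp_force: 61.0
```

Emit:
carry_out(deltas="0 0 0 0 0 0 1;0 0 0 0 0 0 1")

```text
time_s: 26.28
eef_pos: [0.5555, 0.1166, 0.1107]
eef_rot: [0.001, 0.676, 0.737, 0.001]
wrist_force: [-1.0, 0.6, -0.3]
opening: 0.468
grasp_force: 61.0
```

```bash
python3 - <<'E'
from p import *
plan([(554.1,117.3,89,95)])
b=vision.camera("side");cv2.imwrite("pics/b5.png",crop(b,(283,172),26,14))
E
python3 -c "
import cv2;a=cv2.imread('pics/b5.png');cv2.imwrite('pics/b5.png',cv2.resize(a,(600,600)))"
```

```text
t26.27 pos [555.5 116.6 110.7] psi94.96 q6 -0.09 tilt [0.0013 0.0012] F [-1.   0.6 -0.3] T [-0.   -0.05 -0.  ] op0.468 g61.0
(554.1, 117.3, 89, 95) -> 0.8 -1.3 21.7 0 0 -0.0006
```

View pics/b5.png

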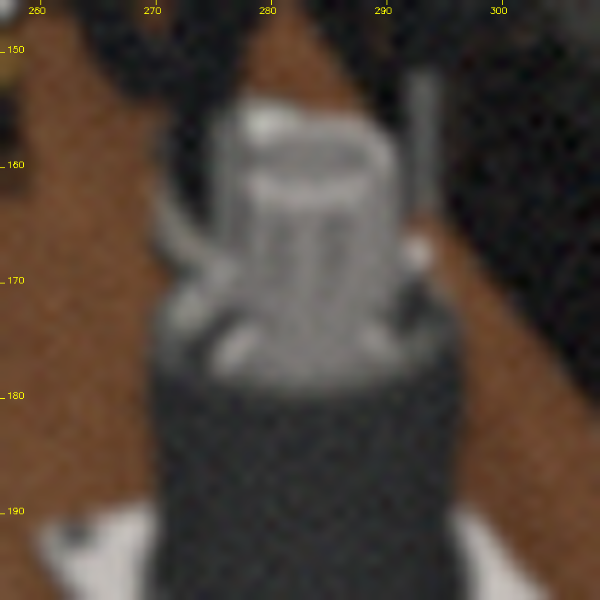

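The ring hangs over the mouth, far lug at about (293,167) and near lug around (278,177), in line with the gaps. I'll lower it gently.

Emit:
carry_out(deltas="0 0 0 0 0 0 1;0 0 4 0 0 0 1;0 0 8 0 0 0 1;0 0 11 0 0 0 1;0 0 14 0 0 0 1;0 0 14 0 0 0 1;0 0 14 0 0 0 1")

```text
time_s: 27.2
eef_pos: [0.5541, 0.1172, 0.0945]
eef_rot: [0.0, 0.675, 0.737, 0.0]
wrist_force: [-0.6, 0.1, 0.1]
opening: 0.472
grasp_force: 61.0
```

Emit:
carry_out(deltas="0 0 3 0 0 0 1;0 0 5 0 0 0 1;0 0 5 0 0 0 1;0 0 5 0 0 0 1")

```text
time_s: 27.7
eef_pos: [0.554, 0.1171, 0.0894]
eef_rot: [0.0, 0.676, 0.737, 0.0]
wrist_force: [0.9, -0.1, -0.5]
opening: 0.469
grasp_force: 61.0
```

Run:
```python
from p import *
plan([(554.1,117.3,89,95)])
```

```text
t27.70 pos [554.  117.1  89.4] psi95.01 q6 -0.09 tilt [0. 0.] F [ 0.9 -0.1 -0.5] T [ 0.02  0.   -0.01] op0.469 g61.0
(554.1, 117.3, 89, 95) -> 0.2 0.1 0.4 0 0 0.0002
```

Emit:
carry_out(deltas="0 0 0 0 0 0 0;0 0 0 0 0 0 0;0 0 0 0 0 0 0;0 0 0 0 0 0 0;0 0 0 0 0 0 1;0 0 0 0 0 0 1;0 0 0 0 0 0 1;0 0 0 0 0 0 1;0 0 0 0 0 0 1")

```text
time_s: 28.82
eef_pos: [0.554, 0.1171, 0.0895]
eef_rot: [0.0, 0.676, 0.737, 0.0]
wrist_force: [-1.4, 0.4, 2.1]
opening: 0.465
grasp_force: 60.6
```

Emit:
carry_out(deltas="0 0 0 0 0 0.15 1;0 0 0 0 0 0.3 1;0 0 0 0 0 0.45 1;0 0 0 0 0 0.6 1;0 0 0 0 0 0.6 1")

```text
time_s: 29.45
eef_pos: [0.5542, 0.1171, 0.0896]
eef_rot: [0.0, 0.863, 0.505, 0.0]
wrist_force: [-0.3, 0.5, 1.3]
opening: 0.471
grasp_force: 60.7
```

Run:
```python
from p import *
plan([(554.1,117.3,89,95)])
```

```text
t29.45 pos [554.2 117.1  89.6] psi60.71 q6 0.51 tilt [0.0001 0.0002] F [-0.3  0.5  1.3] T [ 0.02 -0.02 -0.02] op0.471 g60.7
(554.1, 117.3, 89, 95) -> 0.1 -0.1 0.6 0 0 -0.5985
```

Turning freely under the tabs. I'll carry on, going down with the ramp.

Emit:
carry_out(deltas="0 0 0 0 0 0.17 1;0 0 0 0 0 0.34 1;0 0 0 0 0 0.5 1;0 0 0.4 0 0 0.66 1;0 0 0.8 0 0 0.82 1;0 0 1.3 0 0 0.98 1;0 0 1.7 0 0 1.14 1;0 0 2.1 0 0 1.3 1;0 0 2.5 0 0 1.45 1;0 0 2.8 0 0 1.55 1;0 0 2.8 0 0 1.55 1")

```text
time_s: 30.82
eef_pos: [0.5543, 0.1171, 0.0869]
eef_rot: [-0.0, 0.97, -0.242, 0.0]
wrist_force: [0.2, 0.1, 3.1]
opening: 0.471
grasp_force: 60.8
```

Run:
```python
from p import *
plan([(554.1,117.3,86,-40)])
```

```text
t30.82 pos [554.3 117.1  86.9] psi-27.98 q6 2.06 tilt [-0.0001  0.0004] F [0.2 0.1 3.1] T [-0.1  -0.03 -0.07] op0.471 g60.8
(554.1, 117.3, 86, -40) -> -0.3 -0.1 0.9 0 0 0.2098
```

Emit:
carry_out(deltas="0 0 0.3 0 0 0.08 1;0 0 0.5 0 0 0.16 1;0 0 0.6 0 0 0.24 1;0 0 0.6 0 0 0.3 1;0 0 0.6 0 0 0.3 1")

```text
time_s: 31.45
eef_pos: [0.5544, 0.117, 0.0863]
eef_rot: [0.0, 0.924, -0.383, 0.001]
wrist_force: [0.7, -1.9, 3.3]
opening: 0.468
grasp_force: 60.9
```

Run:
```python
from p import *
plan([(554.1,117.3,86,-40)])
```

```text
t31.45 pos [554.4 117.   86.3] psi-45.06 q6 2.36 tilt [0.0001 0.0006] F [ 0.7 -1.9  3.3] T [-0.27 -0.17  0.86] op0.468 g60.9
(554.1, 117.3, 86, -40) -> -0.4 -0.0 0.3 0 0 -0.0883
```

Emit:
carry_out(deltas="0 0 0.2 0 0 0.06 1;0 0 0.2 0 0 0.12 1;0 0 0.2 0 0 0.16 1;0 0 0.2 0 0 0.16 1")

```text
time_s: 31.95
eef_pos: [0.5549, 0.1161, 0.0863]
eef_rot: [0.0, 0.89, -0.456, 0.001]
wrist_force: [2.3, -4.4, 3.3]
opening: 0.469
grasp_force: 61.1
```

Run:
```python
from p import *
plan([(554.1,117.3,86,-40)])
```

```text
t31.95 pos [554.9 116.1  86.3] psi-54.30 q6 2.52 tilt [0.0004 0.0013] F [ 2.3 -4.4  3.3] T [-0.83 -0.25  0.66] op0.469 g61.1
(554.1, 117.3, 86, -40) -> -1.5 -0.1 0.3 0 0 -0.2495
```

The torque rose at about 2.4 rad and then the grip slipped, with the ring 3.2 mm lower, so it is at the stop. I'll let go and look.

Emit:
carry_out(deltas="0 0 0 0 0 0 0;0 0 0 0 0 0 0;0 0 0 0 0 0 0;0 0 -30 0 0 0 0;0 0 -80 0 0 0 0;-60 0 -110 0 0 0 0;-120 0 -110 0 0 0 0;-180 0 -110 0 0 0 0;-180 0 -110 0 0 0 0;-180 0 -110 0 0 0 0")

```text
time_s: 33.2
eef_pos: [0.4496, 0.2637, 0.1958]
eef_rot: [0.0, 0.889, -0.458, 0.0]
wrist_force: [1.2, -1.0, 0.7]
opening: 0.997
grasp_force: 0.0
```

Run:
```python
from p import *
plan([(554.1,117.3,86,-40)])
a=vision.camera("top");b=vision.camera("side")
P=np.hstack([crop(a,(242,189),18,11),crop(b,(283,176),18,11)]);cv2.imwrite("pics/b6.png",P)
for z in (.108,.1047): print([proj(c,(.5541,.1173,z)).round(2) for c in("top","side")])
```

```text
t33.20 pos [449.6 263.7 195.8] psi-54.45 q6 2.82 tilt [0.     0.0002] F [ 1.2 -1.   0.7] T [ 0.01 -0.02 -0.02] op0.997 g0.0
(554.1, 117.3, 86, -40) -> 179.9 0.1 109.8 0 0 -0.2523
[array([241.53, 186.45]), array([282.61, 166.49])]
[array([241.6 , 186.66]), array([282.62, 167.53])]
```

View pics/b6.png

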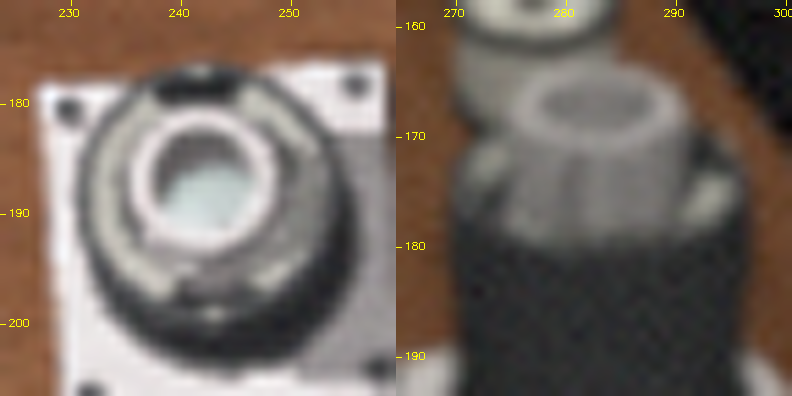

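The ring is upright and centred, its top at about (283,167.3) matches the screwed-down height (expected 167.5, against 166.5 loose), and no lugs show in the gaps. I'm handing it in.

```bash
python3 -c "
from bench import ctrl;print(ctrl.hand_in())"
```

```text
the job is handed in; nothing more can be done
None
```

The lens cell, spacer and retaining ring are in the barrel, the ring is screwed clockwise to its stop and released, and the job was handed in at about 33 s. The stop was judged from the torque rise, the grip slipping there and the ring's height in the last picture.

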